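Draw the plunger out of the cookie press

TASK

Draw the plunger straight up out of the wide cookie-press barrel by its crossbar, then stand it upright on its piston anywhere on the flat of the tea tray, set down rather than dropped, and let go. Leave the barrel standing where it is, and leave the slim icing syringe with the round knob alone.

Things in the scene. Friction and masses are not known exactly. Their poses are not given: they have to be found in the camera images.
- crossbar (a point): Centre of the crossbar of the loose steel plunger (0.24 to 0.39 kg), 40 mm above the barrel's rim at the start. Bar 56 long (x), 16 wide (y: pinch across it from above), 20 tall (z, up the plunger). Below it a 14 mm toothed rod, then a piston 41 mm across, 60 tall; its flat underside is 134 mm below this point, starting on the barrel's inner floor: it must rise 94 mm to come free.
- barrel: Loose upright aluminium cookie-press barrel (0.6 kg) on an 84 mm round foot, left or right of the tray: 52 mm outside, 44 mm bore (1.5 mm play round the piston), 100 tall, open top, inner floor 6 mm up. Origin at the centre of its underside, z up the bore. A bent ratchet lever sticks out to 105 mm from the axis on the -x side, all below the rim.
- tray: Rectangular stainless tea tray, empty, 280 mm (x) by 220 mm (y), 14 mm tall with a 4 mm wall; its flat floor is 4 mm above the sideboard. Origin at the centre of its underside, z up.
- syringe_mid (a point): Centre line, half-way up, of the slim icing syringe that stands on the other side of the tray: 31 mm barrel on a 64 mm round foot, thin rod and a 26 mm ball knob on top, 152 mm tall. To be left where it is.
Mind the look-alikes: they are no part of the job. Leave any orange or yellow look-alike of the part that bears crossbar alone.

How it is judged:
On the way:
1. the plunger is lifted clear above the rim of the barrel, over it, with the barrel still upright (z of crossbar in the frame of barrel above 0.232 m and horizontal distance between crossbar and barrel below 0.06 m and angle between barrel's own z axis and vertical below 0.17 rad), for 0.05 s.
At the end, for the whole second after the job is handed in: The plunger stands upright (within 6 degrees) and still on its piston on the floor of the tray, off the tray's rim (crossbar centre 130 to 144 mm above the tray's underside), released; the barrel stands upright (within 6 degrees) within 30 mm of where it was, and the syringe within 20 mm (x of crossbar in the frame of tray between -0.14 and 0.14 m and y of crossbar in the frame of tray between -0.11 and 0.11 m and z of crossbar in the frame of tray between 0.13 and 0.144 m and angle between each of crossbar, barrel's own z axis and vertical below 0.1 rad and distance of barrel from where it was at the start of the episode below 0.03 m and distance of syringe_mid from where it was at the start of the episode below 0.02 m and linear speed of plunger below 0.02 m/s); the robot touches nothing.
It fails at once if the barrel is dragged, lifted or pushed more than 30 mm from its place (distance of barrel from where it was at the start of the episode above 0.03 m).
It fails at once if the barrel is tipped more than 15 degrees (angle between barrel's own z axis and vertical above 0.26 rad).
It fails at once if the plunger is tilted more than 15 degrees while still in the barrel (z of crossbar in the frame of barrel below 0.225 m and horizontal distance between crossbar and barrel below 0.06 m and angle between crossbar's own z axis and vertical above 0.26 rad).
It fails at once if the plunger is dropped on the tray (faster than 0.5 m/s within 30 mm of its floor) (z of crossbar in the frame of tray below 0.168 m and horizontal distance between crossbar and tray below 0.18 m and linear speed of plunger above 0.5 m/s).
It fails at once if the icing syringe is moved more than 20 mm (distance of syringe_mid from where it was at the start of the episode above 0.02 m).
It also fails if it takes over 45 s, if anything falls off the work surface, if the arm or the gripper's body presses on something with over 40 N, if the wrist force passes 120 N, or if a joint passes its speed limit or range.

ROBOT

A 7-joint arm with a two-finger parallel gripper is mounted at the origin on the work surface. World frame = base frame: x ahead of the robot, y to its left, z up, the work surface at z = 0. Lengths are in m, angles in rad, forces in N, time in s.
With the tool pointing down it reaches from about 0.425 to 0.925 m from the base axis. Payload 6.8 kg.
Tool frame: the origin (TCP) lies on the centre line of the jaws, within the pads' length; the fingertips stand 19 mm ahead of it and the grasp point (between the pads) is the TCP (tips_ahead is the distance from the TCP to the fingertips, in m); y points along the fingers, x is the direction in which the jaws open and shut, and the axes are right-handed (so a half turn about y gives the same grasp; the last joint's range is limited). The gripper opens to 88 mm and grips with 3 to 60 N. Pads are 20 mm wide; open, the fingers measure 115 mm over their backs; the gripper's body (75 mm by 178 mm) begins 61 mm behind the grasp point.
Start: joints at [-1.437, 0.477, 0.022, 1.555, -0.011, 1.109, -0.083], TCP at [0.162, 0.655, 0.242] pointing down, gripper open.
Joint ranges: [-2.96, 2.96], [-0.34, 2.1], [-1.41, 1.46], [0.24, 2.44], [-1.37, 4.51], [0.17, 1.92], [-2.96, 2.96]. Speed limits (rad/s): [2.39, 2.39, 3.14, 3.14, 3.14, 3.14, 3.14].

INTERFACE

Orientations are given as [roll, pitch, yaw] about the fixed x, y, z axes, in that order (R = Rz(yaw) Ry(pitch) Rx(roll)).
In Python, from station import observe, grab_frame, job_done, recognise, tips_ahead gives the robot as it stands.
- The arm moves only by the tool carry_out, never from a script. Its argument "moves" is one flat list of numbers, 7 for each row, row after row: the opening, from 0 (shut) to 1 (fully open), then the shift along the world's x, y, z in cm, then the turn, a rotation vector about the world's x, y, z in rad. A call has 1 to 10 rows; each row shifts and turns the pose as measured when the row begins; what a row does not reach is not made up. A row lasts 1/12 s, in which the tool goes at most 41.7 mm and 7.16 degrees, less where a joint would pass 70% of its speed; a pose out of reach is approached as far as the arm can. A call is refused whole if a number of a shift passes 4.17 or a number of a turn 0.125, either way. A call with a gripper value outside its range is refused whole. The fingers move at their own pace and stop on an object; "force" is the grip in N (left out, the last holds). Time passes only in rows, so rows that do not move let the fingers close. It gives the time, the measured TCP pose, the force and the opening at its end, in the units of the state.
- observe(): the state, without advancing time (a new reading comes with each control period).
- grab_frame(name): name is "scene" or "top" or "wrist"; returns a dict with "frame" (384x512x3 uint8, red, green, blue), "camera_matrix" (3x3 intrinsics, pixels), "R" (3x3) and "t" (3): a world point X has camera coordinates R X + t. Camera axes: x right, y down, z forward; pixel columns grow to the right and rows downward; lengths in m; the calibration is good to about 2 mm. A picture is of the moment at which its call begins. There is no depth.
- job_done(): hands the job in, once; it reports no verdict.
Trained networks look in a picture, given as the dict that the camera call returned (one of the last four; its "shot" number tells which), for a name from the list of things; names that differ only in an ending like _2 or _b are one class to them, and where a whole thing is asked for, a point or a joint stands for the part that bears it (a point fixed in the world has none). Each returns a list of dicts, best first, with "confidence" (0 to 1); they miss things now and then, are a little off and sometimes report something else, mostly with a low value. They report only what shows in the picture. A call takes as long as a camera call. They do not tell look-alikes from the thing itself.
- recognise(thing, picture): "rect" ([centre column, centre row, width, height] in pixels, round what is visible of it).
The state is a dict: "t": time; "joints": joint angles; "dq": joint speeds; "effort": joint torques, N m; "ee_pos": TCP position; "ee_rot": TCP orientation; "wrist_force": force on the tool from outside, world axes, zero at the start; "wrist_torque": the same for the moment, N m; "finger_gap": opening from 0.0 (shut) to 1.0 (fully open).
Only numpy, scipy, OpenCV 4.12 (cv2) and the standard library are available. Lean on these libraries where they do the work, as an engineer would, in place of code of your own. Each camera call takes 0.05 s, during which the arm holds its last target. There are 200 camera calls.

## Working session

There is one attempt and no reset: what is moved stays moved. The work goes in short steps, Python scripts to look and compute and a tool call to move; the robot and the scene stay as the last step left them, time stands still between calls to the robot, and variables do not carry over. Pictures are saved under pics/ and viewed, on a budget of 10 in all, crops included, one or two more only if the job needs it, and the job is handed in when it is done.

Besides the shell and the picture viewer there is one more tool, called after ">>>" as a command line: name --argument value ..., lists and objects as JSON in quotes. carry_out: Moves the arm, as the interface text tells. Its arguments: {"type":"object","properties":{"moves":{"type":"array","items":{"type":"number"}},"force":{"type":"number"}},"required":["moves"]}

```bash
mkdir -p pics
cat > h.py <<'E'
import numpy as np, cv2
from station import *
def ray(p,u,v):
    K,R,t=[np.array(p[k],float) for k in("camera_matrix","R","t")]
    d=R.T@np.linalg.solve(K,[u,v,1]); return -R.T@t,d
def at_z(p,u,v,z):
    c,d=ray(p,u,v); return c+d*(z-c[2])/d[2]
def proj(p,X):
    K,R,t=[np.array(p[k],float) for k in("camera_matrix","R","t")]
    q=K@(R@np.array(X)+t); return q[:2]/q[2]
def tri(obs):
    A=0;b=0
    for p,u,v in obs:
        c,d=ray(p,u,v); d=d/np.linalg.norm(d); M=np.eye(3)-np.outer(d,d); A=A+M; b=b+M@c
    return np.linalg.solve(A,b)
E
python3 - <<'E'
from h import *
print(observe())
P={n:grab_frame(n) for n in("scene","top")}
for n,p in P.items():
    print(n,"cam",ray(p,0,0)[0].round(3))
    for th in("crossbar","barrel","tray","syringe_mid"):
        print(th,[(np.round(r["rect"],1),round(r["confidence"],2)) for r in recognise(th,p)])
im=np.vstack([cv2.cvtColor(P[n]["frame"],cv2.COLOR_RGB2BGR) for n in P])
for i,n in enumerate(P): cv2.imwrite(f"pics/{n}0.png",cv2.resize(im[384*i:384*i+384],(800,600)))
E
```

```text
{'t': 0.0, 'joints': array([-1.43708741,  0.47774097,  0.02234699,  1.55642376, -0.01152093,
        1.10930095, -0.08307145]), 'dq': array([-0.00028484, -0.00091323,  0.00059823, -0.00066181,  0.00074874,
        0.00132302, -0.0009546 ]), 'effort': array([ 3.25174542e-04, -5.82832146e+01,  1.53511126e+00, -2.72615969e+01,
       -5.42142510e-02,  1.67944195e-02,  1.51842542e-04]), 'ee_pos': array([0.16151175, 0.65481818, 0.24073317]), 'ee_rot': array([-1.57090842,  0.00174142,  1.32902197]), 'wrist_force': array([ 0.1510092 ,  0.65204949, -0.56733016]), 'wrist_torque': array([0.02359219, 0.02326224, 0.03659642]), 'finger_gap': 0.9978220766386371}
scene cam [ 1.14  -0.061  0.843]
crossbar [(array([366.3, 219.1,  24. ,  46.9]), 0.98), (array([366.4, 146.4,  29.1,  48.9]), 0.77), (array([346.3, 170.3,  22.6,  23. ]), 0.66), (array([380.9, 171.8,  27.2,  44.3]), 0.65)]
barrel [(array([337. , 186.1,  31.7,  43.1]), 0.84)]
tray [(array([263.4, 204.3,  98.4,  93.3]), 0.77)]
syringe_mid [(array([114.4, 215.9,  30.3,  49.5]), 0.61)]
top cam [0.36  0.041 0.927]
crossbar [(array([108.5, 190.5,  40.9,  21.8]), 0.85), (array([107.9, 234.4,  43.6,  21.7]), 0.8), (array([160.1, 133.3,  27.2,  34.3]), 0.73), (array([252.5, 203. ,  84.6, 105.2]), 0.7), (array([154.3, 183.8,  27.6,  17.9]), 0.69)]
barrel [(array([161.3, 202.7,  44.8,  44.3]), 0.84)]
tray [(array([253.6, 203.4,  85.1, 107. ]), 0.67)]
syringe_mid [(array([401.4, 195.7,  42.8,  26.7]), 0.66)]
```

View pics/scene0.png

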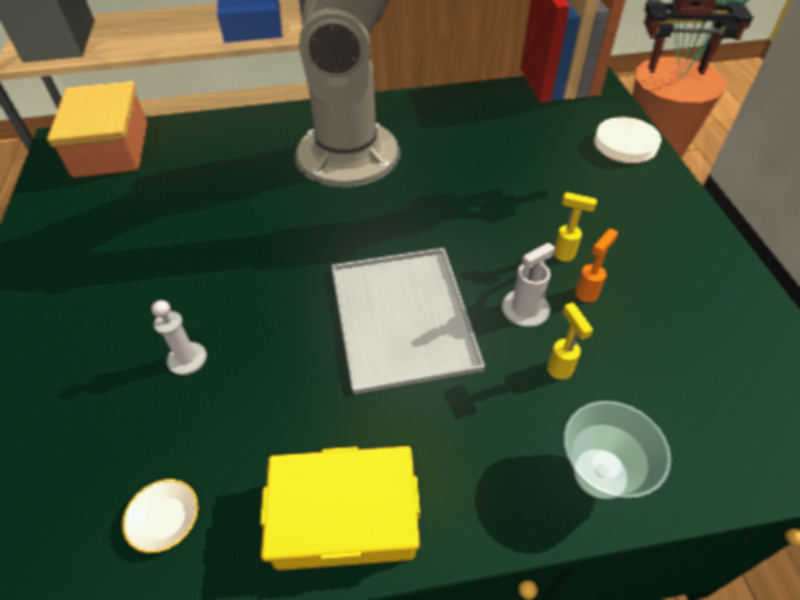

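View pics/top0.png

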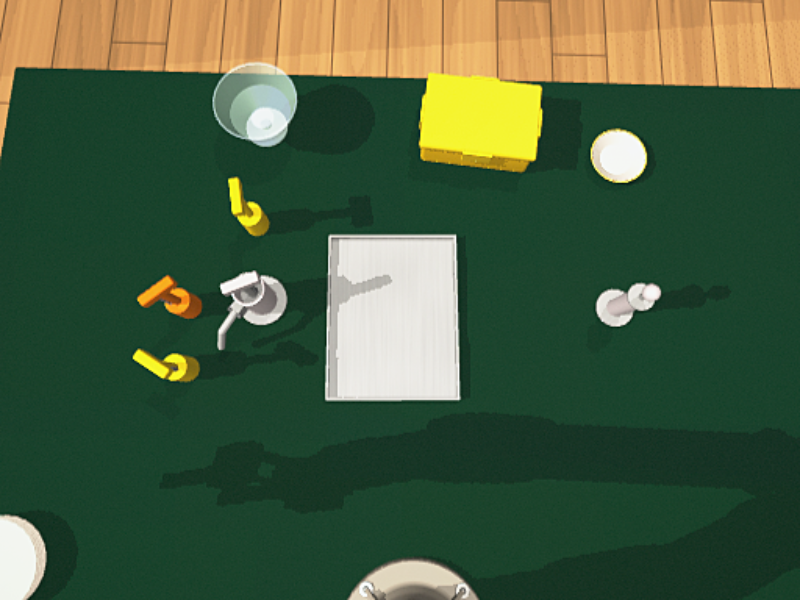

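Scene view: the steel barrel and plunger stand at about (530,285), with its crossbar at (538,255), and the tray at (405,320). The syringe is at (180,340). The orange and yellow decoys surround the barrel. In the top view the bar runs (222,290)–(258,276) and the lever points down-left. Next, an enlarged crop.

Run:
```python
from h import *
P={n:grab_frame(n) for n in("scene","top")}
s=lambda u,v:(u*.64,v*.64)
print("bar tri",tri([(P["scene"],*s(538,255)),(P["top"],*s(240,283))]))
for n,u,v,z in[("scene",538,255,.15),("top",240,283,.15),("top",222,290,.15),("top",258,276,.15),("scene",526,308,.004),("top",264,300,.004),("top",222,345,.05)]: print(n,u,v,at_z(P[n],*s(u,v),z).round(3))
for n,cs in(("top",[(330,237),(456,236),(459,400),(327,400)]),("scene",[(333,266),(444,250),(482,368),(354,389)])):
    print("tray",n,[at_z(P[n],*s(*c),.014).round(3)[:2] for c in cs])
print("syr",at_z(P["top"],*s(614,308),.004).round(3))
a=P["scene"]["frame"][140:220,310:410];b=P["top"]["frame"][160:240,80:190]
a,b=[cv2.resize(x,(400,int(400*x.shape[0]/x.shape[1])),interpolation=3) for x in(a,b)]
b=cv2.copyMakeBorder(b,0,a.shape[0]-b.shape[0],0,0,0)
cv2.imwrite("pics/c1.png",cv2.cvtColor(np.hstack([a,b]),cv2.COLOR_RGB2BGR))
```

```text
bar tri [0.52020584 0.26655171 0.13782347]
scene 538 255 [0.531 0.262 0.15 ]
top 240 283 [0.518 0.262 0.15 ]
top 222 290 [0.507 0.287 0.15 ]
top 258 276 [0.528 0.237 0.15 ]
scene 526 308 [0.525 0.267 0.004]
top 264 300 [0.519 0.261 0.004]
top 222 345 [0.437 0.312 0.05 ]
tray top [array([0.63 , 0.153]), array([ 0.637, -0.064]), array([ 0.359, -0.07 ]), array([0.354, 0.145])]
tray scene [array([ 0.367, -0.067]), array([0.365, 0.15 ]), array([0.64 , 0.153]), array([ 0.642, -0.06 ])]
syr [ 0.519 -0.337  0.004]
```

View pics/c1.png

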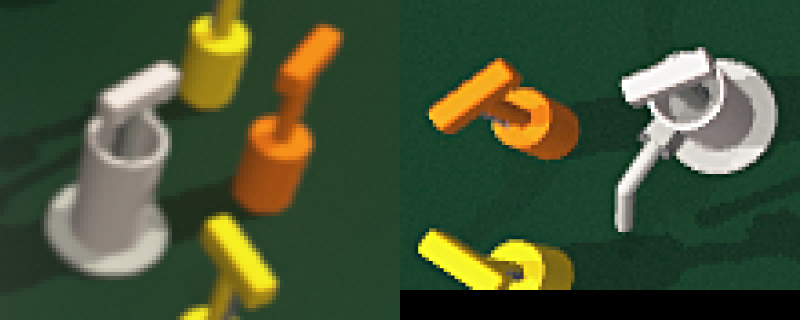

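Bar centre is about (0.520, 0.264, 0.14), and its measured height matches the given one. It lies roughly along −67° yaw. I'll move over it and then check with the wrist camera.

>>> carry_out --moves '[1,2.6,-2.85,0,0,0,-0.07,1,2.6,-2.85,0,0,0,-0.07,1,2.6,-2.85,0,0,0,-0.07,1,2.6,-2.85,0,0,0,-0.07,1,2.6,-2.85,0,0,0,-0.07,1,2.6,-2.85,0,0,0,-0.07,1,2.6,-2.85,0,0,0,-0.07,1,2.6,-2.85,0,0,0,-0.07,1,2.6,-2.85,0,0,0,-0.07,1,2.6,-2.85,0,0,0,-0.07]' --force 40

```text
t: 1.43
ee_pos: [0.4191, 0.3648, 0.2425]
ee_rot: [-1.562, -0.006, 0.617]
wrist_force: [0.5, -0.1, -1.1]
finger_gap: 0.999
```

>>> carry_out --moves '[1,2.5,-2.5,0.5,0,0,-0.06,1,2.5,-2.5,0.5,0,0,-0.06,1,2.5,-2.5,0.5,0,0,-0.05,1,2.3,-2.3,0,0,0,-0.04,1,0,0,0,0,0,0]'

```text
t: 1.85
ee_pos: [0.5265, 0.2524, 0.2603]
ee_rot: [-1.565, -0.01, 0.381]
wrist_force: [0.1, -0.6, 0.1]
finger_gap: 1.003
```

Run:
```python
from h import *
s=observe();print(s["ee_pos"],s["ee_rot"],s["joints"].round(2))
P={n:grab_frame(n) for n in("wrist","top")}
p=P["wrist"];c,_=ray(p,0,0);print("cam",c, "fwd",np.array(p["R"])[2].round(2))
for n in P:
  for th in("crossbar","barrel"): print(n,th,[(np.round(r["rect"],1),round(r["confidence"],2)) for r in recognise(th,P[n])])
print("pred bar",proj(p,[.52,.264,.15]),proj(p,[.509,.290,.15]),proj(p,[.531,.238,.15]))
cv2.imwrite("pics/w2.png",cv2.cvtColor(cv2.resize(p["frame"],(800,600)),cv2.COLOR_RGB2BGR))
```

```text
[0.5265425  0.25237451 0.26028512] [-1.56492938 -0.01041463  0.38106269] [-0.87  0.32  0.4   1.79 -0.14  1.05 -0.04]
cam [0.49510089 0.32505325 0.40439728] fwd [ 0.11 -0.26 -0.96]
wrist crossbar [(array([390.8, 194.7,  98.2,  70. ]), 0.76), (array([256.2, 177. ,  37.1,  70.4]), 0.75), (array([294.7,  35.4,  54.2,  68.7]), 0.7), (array([178. ,  20. ,  80. ,  38.4]), 0.67)]
wrist barrel [(array([245.7, 134.8,  96.4, 108.8]), 0.8)]
top crossbar [(array([158.2, 129.8,  18.4,  35.4]), 0.67), (array([115. , 193.3,   5.1,  16.6]), 0.48)]
top barrel [(array([161.6, 201.9,  46.6,  45.9]), 0.66)]
pred bar [255.53157043 180.94024483] [254.76986088 146.5221169 ] [256.2480865  213.31628862]
```

View pics/w2.png

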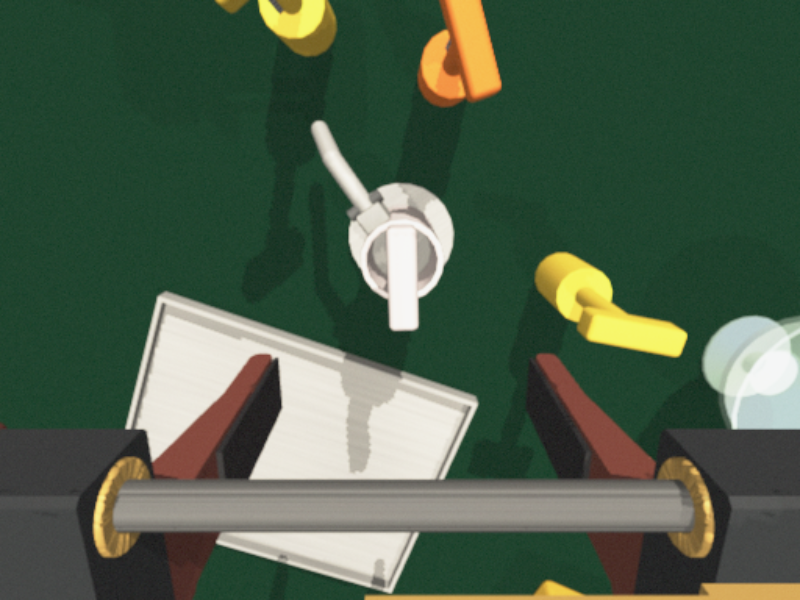

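Wrist view: the bar's top face spans (402,226)–(404,330), nearly upright in the picture and so square to the jaws. That gives a bar centre of (0.521, 0.267), in agreement with triangulation. I'll align and start down.

>>> carry_out --moves '[1,-0.5,1.45,-0.5,-0.009,0.008,0.02,1,0,0,-1.5,0,0,0,1,0,0,-2.5,0,0,0,1,0,0,-2,0,0,0,1,0,0,0,0,0,0]'

```text
t: 2.57
ee_pos: [0.5099, 0.287, 0.1922]
ee_rot: [-1.562, 0.003, 0.435]
wrist_force: [-0.4, -0.6, -0.2]
finger_gap: 1.002
```

Run:
```python
from h import *
s=observe();print(s["ee_pos"],s["ee_rot"],s["wrist_force"])
p=grab_frame("wrist")
print("pred bar",[ (proj(p,q)*1.5625).round() for q in([.521,.267,.15],[.510,.293,.15],[.532,.241,.15])])
for th in("crossbar","barrel"): print(th,[(np.round(r["rect"],1),round(r["confidence"],2)) for r in recognise(th,p)])
cv2.imwrite("pics/w3.png",cv2.cvtColor(cv2.resize(p["frame"],(800,600)),cv2.COLOR_RGB2BGR))
```

```text
[0.50994246 0.28702985 0.19222546] [-1.56182589  0.00318724  0.43484289] [-0.36698838 -0.55582874 -0.19179419]
pred bar [array([409., 409.]), array([412., 345.]), array([407., 467.])]
crossbar [(array([165.3,  33.5, 116.1,  63.1]), 0.67), (array([316.1,  75. ,  75.4, 104.7]), 0.65)]
barrel [(array([249.1, 188.2, 102.5, 143. ]), 0.67)]
```

View pics/w3.png

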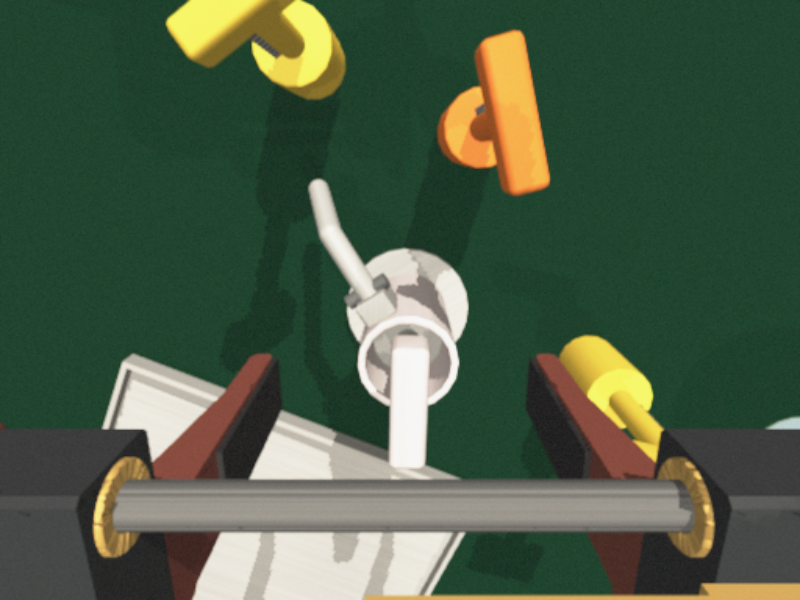

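The bar sits at (411,347)–(407,467), where I predicted it, so its position is confirmed. The TCP overshot by about 2 cm because motion lags between rows. I'll correct at this height and check the decoy clearance numerically.

>>> carry_out --moves '[1,0.6,-1,0,-0.007,-0.006,-0.02,1,0.3,-0.5,0,0,0,-0.01,1,0,0,0,0,0,0,1,0,0,0,0,0,0]'

```text
t: 3.05
ee_pos: [0.5248, 0.2718, 0.2009]
ee_rot: [-1.57, -0.013, 0.4]
wrist_force: [0.9, 0.5, 0.6]
finger_gap: 1.001
```

Run:
```python
from h import *
s=observe();print(s["ee_pos"],s["ee_rot"])
P={n:grab_frame(n) for n in("scene","top")}
f=lambda a,b:tri([(P["scene"],a[0]*.64,a[1]*.64),(P["top"],b[0]*.64,b[1]*.64)]).round(3)
print("yellow far",f((578,320),(236,197)),"orange",f((606,242),(156,291)),"yellow near",f((579,202),(152,363)))
s=observe();print(s["ee_pos"],s["ee_rot"])
```

```text
[0.52478855 0.27181631 0.20086868] [-1.56964518 -0.01252994  0.39994389]
yellow far [0.655 0.285 0.131] orange [0.507 0.391 0.131] yellow near [0.402 0.385 0.13 ]
[0.52460235 0.27193728 0.20068631] [-1.56960653 -0.01226721  0.40030837]
```

>>> carry_out --moves '[1,-0.3,-0.4,-1,-0.005,0.01,0,1,0,0,-1,0,0,0,1,0,0,0,0,0,0,1,0,0,0,0,0,0]'

```text
t: 3.48
ee_pos: [0.5209, 0.2676, 0.1787]
ee_rot: [-1.57, 0.0, 0.401]
wrist_force: [0.3, 0.5, -0.0]
finger_gap: 0.998
```

Excellent alignment. I'll descend to z = 0.140.

>>> carry_out --moves '[1,0,0,-1.2,0,0,0,1,0,0,-1.2,0,0,0,1,0,0,-0.9,0,0,0,1,0,0,0,0,0,0,1,0,0,0,0,0,0]'

```text
t: 3.9
ee_pos: [0.5198, 0.2675, 0.1405]
ee_rot: [-1.57, 0.003, 0.401]
wrist_force: [0.4, 0.4, 0.4]
finger_gap: 0.999
```

>>> carry_out --moves '[0,0,0,0,0,0,0,0,0,0,0,0,0,0,0,0,0,0,0,0,0,0,0,0,0,0,0,0,0,0,0,0,0,0,0,0,0,0,0,0,0,0]' --force 40

```text
t: 4.4
ee_pos: [0.5205, 0.2679, 0.1414]
ee_rot: [-1.57, 0.001, 0.401]
wrist_force: [0.0, -0.4, 0.9]
finger_gap: 0.583
```

>>> carry_out --moves '[0,0,0,0,0,0,0,0,0,0,0,0,0,0,0,0,0,0,0,0,0,0,0,0,0,0,0,0,0,0,0,0,0,0,0,0,0,0,0,0,0,0]'

```text
t: 4.9
ee_pos: [0.5209, 0.2681, 0.1421]
ee_rot: [-1.57, -0.0, 0.401]
wrist_force: [-0.1, 0.3, -0.1]
finger_gap: 0.174
```

>>> carry_out --moves '[0,0,0,0,0,0,0,0,0,0,0,0,0,0,0,0,0,0.4,0,0,0,0,0,0,0.6,0,0,0,0,0,0,0.6,0,0,0]'

```text
t: 5.32
ee_pos: [0.5201, 0.2679, 0.1571]
ee_rot: [-1.571, 0.002, 0.401]
wrist_force: [0.5, 1.0, -3.4]
finger_gap: 0.178
```

The gripper holds 15.7 mm and the load is 3.4 N, which is the plunger's weight alone, so nothing is jamming. I'll continue up.

>>> carry_out --moves '[0,0,0,1.2,0,0,0,0,0,0,1.2,0,0,0,0,0,0,1.2,0,0,0,0,0,0,1,0,0,0,0,0,0,0,0,0,0]'

```text
t: 5.73
ee_pos: [0.5208, 0.268, 0.2103]
ee_rot: [-1.57, -0.001, 0.401]
wrist_force: [0.4, 0.1, -3.3]
finger_gap: 0.18
```

>>> carry_out --moves '[0,0,0,1.2,0,0,0,0,0,0,1.5,0,0,0,0,0,0,1.5,0,0,0,0,0,0,1,0,0,0,0,0,0,0,0,0,0,0,0,0,0,0,0,0]'

```text
t: 6.23
ee_pos: [0.5189, 0.2668, 0.2655]
ee_rot: [-1.57, 0.001, 0.401]
wrist_force: [0.3, -0.3, -4.1]
finger_gap: 0.185
```

Run:
```python
from h import *
s=observe();print(s["ee_pos"],s["ee_rot"])
P={n:grab_frame(n) for n in("scene","wrist")}
cv2.imwrite("pics/s4.png",cv2.cvtColor(np.hstack([cv2.resize(P["scene"]["frame"][60:300,200:440],(400,400),interpolation=3),cv2.resize(P["wrist"]["frame"],(400,300))[:, :].copy() if 0 else cv2.resize(P["wrist"]["frame"][:,64:448],(400,400))]),cv2.COLOR_RGB2BGR))
```

```text
[0.51892539 0.26677872 0.26546326] [-1.56964436e+00  1.47898931e-03  4.00941566e-01]
```

View pics/s4.png

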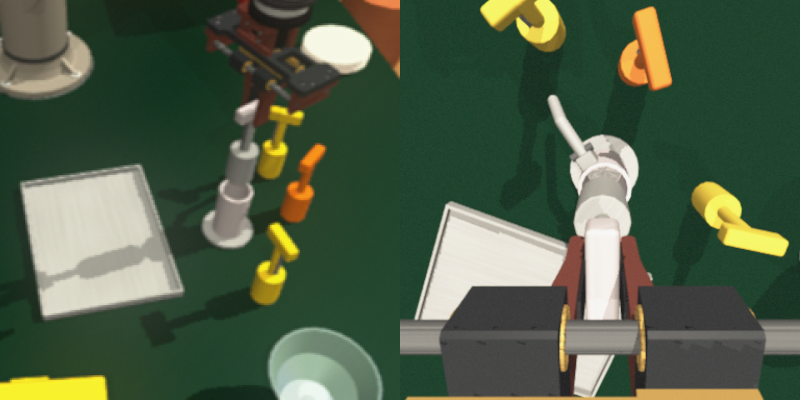

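Left half (scene): the plunger hangs straight above the barrel, clear of the rim, and the barrel is upright and in place. The underside is at about z = 0.13. I'll carry it over the tray (centre about (0.50, 0.042)).

>>> carry_out --moves '[0,0,-1,0.2,0,0,0,0,0,-2,0,0,0,0,0,0,-2.5,0,0,0,0,0,0,-2.5,0,0,0,0,0,0,-2.5,0,0,0,0,0,0,-2.5,0,0,0,0,0,0,-2,0,0,0,0,0,0,-1,0,0,0,0,0,0,0,0,0,0,0,0,0,0,0,0,0,0]'

```text
t: 7.17
ee_pos: [0.5122, 0.094, 0.2599]
ee_rot: [-1.572, 0.016, 0.401]
wrist_force: [0.3, 0.6, -3.3]
finger_gap: 0.177
```

>>> carry_out --moves '[0,0,-1,-0.8,0.006,-0.012,0,0,0,-1,-1.4,0,0,0,0,0,0,-1.8,0,0,0,0,0,0,-1.8,0,0,0,0,0,0,-1,0,0,0,0,0,0,0,0,0,0,0,0,0,0,0,0,0]'

```text
t: 7.75
ee_pos: [0.513, 0.0834, 0.1892]
ee_rot: [-1.568, -0.0, 0.413]
wrist_force: [0.5, 0.8, -2.3]
finger_gap: 0.183
```

>>> carry_out --moves '[0,0,0,-1,0,0,0,0,0,0,-1.2,0,0,0,0,0,0,-0.8,0,0,0,0,0,0,-0.3,0,0,0,0,0,0,0,0,0,0,0,0,0,0,0,0,0]'

```text
t: 8.25
ee_pos: [0.5155, 0.0869, 0.1565]
ee_rot: [-1.567, -0.006, 0.417]
wrist_force: [-0.5, -0.6, -2.8]
finger_gap: 0.179
```

Run:
```python
from h import *
s=observe();print(s["ee_pos"],s["ee_rot"])
P={n:grab_frame(n) for n in("scene","top")}
for n in P: print(n,[(np.round(r["rect"],1),round(r["confidence"],2)) for r in recognise("barrel",P[n])])
f=lambda im:cv2.resize(im,(400,400),interpolation=3)
cv2.imwrite("pics/s5.png",cv2.cvtColor(np.hstack([f(P["scene"]["frame"][90:270,190:370]),f(P["top"]["frame"][110:290,110:290])]),cv2.COLOR_RGB2BGR))
```

```text
[0.51548377 0.08689058 0.15650326] [-1.56741271 -0.00564704  0.41747184]
scene [(array([337. , 185. ,  29.7,  50.8]), 0.93)]
top [(array([158.9, 202.2,  39.6,  49.2]), 0.68)]
```

View pics/s5.png

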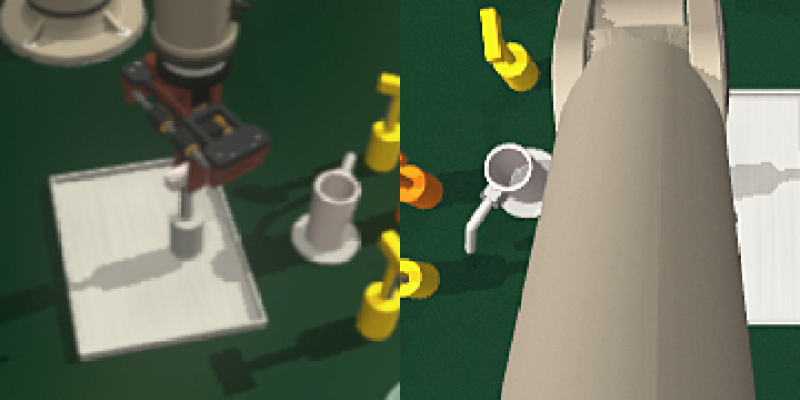

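Plunger is upright at about (187,235), well inside the tray, and the barrel stands undisturbed. I'll lower it gently, trimming the slight tilt.

>>> carry_out --moves '[0,0,0,-0.5,-0.005,0.004,0,0,0,0,-0.5,0,0,0,0,0,0,-0.2,0,0,0,0,0,0,0,0,0,0,0,0,0,0,0,0,0]'

```text
t: 8.87
ee_pos: [0.5161, 0.0869, 0.1443]
ee_rot: [-1.571, -0.002, 0.417]
wrist_force: [-0.2, 0.1, -3.2]
finger_gap: 0.179
```

>>> carry_out --moves '[0,0,0,-0.2,0,0,0,0,0,0,-0.2,0,0,0,0,0,0,0,0,0,0,0,0,0,0,0,0,0]'

```text
t: 9.2
ee_pos: [0.5165, 0.0869, 0.1401]
ee_rot: [-1.571, -0.002, 0.417]
wrist_force: [-0.4, -0.7, -2.3]
finger_gap: 0.181
```

>>> carry_out --moves '[0,0,0,-0.15,0,0,0,0,0,0,-0.1,0,0,0,0,0,0,0,0,0,0]'

```text
t: 9.45
ee_pos: [0.5172, 0.0868, 0.1405]
ee_rot: [-1.569, -0.003, 0.417]
wrist_force: [-0.7, -0.3, -2.6]
finger_gap: 0.176
```

>>> carry_out --moves '[0,0,0,-0.2,0,0,0,0,0,0,-0.2,0,0,0]'

```text
t: 9.62
ee_pos: [0.5189, 0.0872, 0.14]
ee_rot: [-1.568, -0.007, 0.416]
wrist_force: [-8.7, -2.5, 28.5]
finger_gap: 0.184
```

Contact at z = 0.140, as predicted, with a 28 N press. I'll ease off, then open.

>>> carry_out --moves '[0,0,0,0.05,-0.001,0.005,0,0,0,0,0,0,0,0]' --force 15

```text
t: 9.78
ee_pos: [0.5197, 0.0872, 0.1414]
ee_rot: [-1.567, -0.004, 0.416]
wrist_force: [-0.1, 0.5, -2.1]
finger_gap: 0.181
```

>>> carry_out --moves '[0,0,0,-0.12,-0.001,0.003,0,0,0,0,-0.03,0,0,0]'

```text
t: 9.95
ee_pos: [0.5199, 0.0874, 0.14]
ee_rot: [-1.566, -0.001, 0.416]
wrist_force: [-2.0, 0.4, 7.9]
finger_gap: 0.18
```

Light contact of 8 N. Opening slowly.

>>> carry_out --moves '[0.25,0,0,0,0,0,0,0.3,0,0,0,0,0,0,0.5,0,0,0,0,0,0,0.8,0,0,0,0,0,0,1,0,0,0,0,0,0,1,0,0,0,0,0,0,1,0,0,0,0,0,0,1,0,0,0,0,0,0]'

```text
t: 10.62
ee_pos: [0.5205, 0.0875, 0.1394]
ee_rot: [-1.567, -0.002, 0.416]
wrist_force: [0.0, -0.8, 0.6]
finger_gap: 0.718
```

>>> carry_out --moves '[1,0,0,0,0,0,0,1,0,0,0,0,0,0,1,0,0,0.5,0,0,0,1,0,0,1.5,0,0,0,1,0,0,2,0,0,0,1,0,0,2.5,0,0,0,1,0,0,2.5,0,0,0,1,0,0,1.5,0,0,0,1,0,0,0,0,0,0,1,0,0,0,0,0,0]'

```text
t: 11.45
ee_pos: [0.5189, 0.0865, 0.25]
ee_rot: [-1.567, 0.001, 0.415]
wrist_force: [0.5, 0.6, 0.2]
finger_gap: 0.996
```

Run:
```python
from h import *
s=observe();print(s["ee_pos"],s["wrist_force"],s["finger_gap"])
P={n:grab_frame(n) for n in("scene","wrist")}
for th in ("barrel","syringe_mid"): print(th,[(np.round(r["rect"],1),round(r["confidence"],2)) for r in recognise(th,P["scene"])])
f=lambda im:cv2.resize(im,(400,400),interpolation=3)
cv2.imwrite("pics/s6.png",cv2.cvtColor(np.hstack([f(P["scene"]["frame"][90:270,190:370]),f(P["wrist"]["frame"][:,64:448])]),cv2.COLOR_RGB2BGR))
p=P["scene"]; print("upright pred in crop:",[((proj(p,[.52,.0875,z])-[190,90])*400/180).round() for z in(.004,.148)])
p=P["wrist"]; print("bar top pred in crop:",[((proj(p,[.52+d*.011,.0875-d*.0257,.148])-[64,0])*400/384).round() for d in(-1,1)])
```

```text
[0.51885778 0.08648583 0.24997601] [0.49780284 0.59668771 0.23329863] 0.996419821451988
barrel [(array([336.9, 182.6,  30.8,  49.2]), 0.6)]
syringe_mid [(array([113. , 217.1,  36.3,  48.9]), 0.73)]
upright pred in crop: [array([187., 256.]), array([190., 178.])]
bar top pred in crop: [array([206., 171.]), array([205., 240.])]
```

View pics/s6.png

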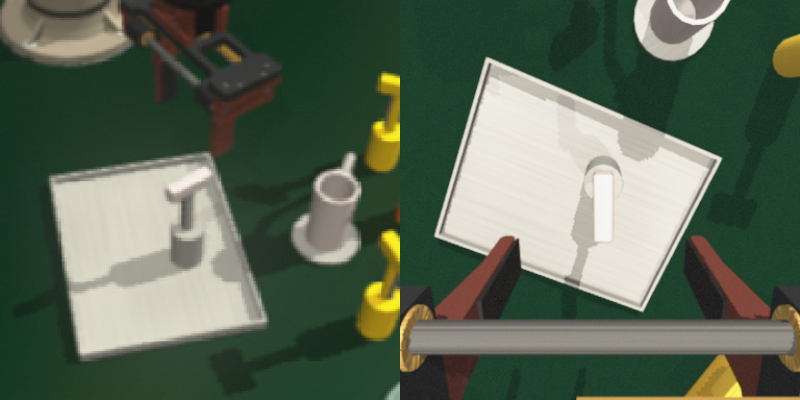

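The plunger stands upright and free on the tray. Its base is at about (187,256) and the bar top at about (189,181), both matching the upright prediction. The barrel and syringe are where they were, and the gripper is clear. Handing in.

```bash
python3 -c "
from station import *
print(job_done())"
```

```text
the job is handed in; nothing more can be done
None
```

I drew the plunger straight up out of the barrel by its crossbar, stood it on the tray floor at about (0.52, 0.087), let go and backed the gripper off. The job was handed in at about 11.5 s; no verdict is reported.

- **Lift:** the load during the lift was 2.3–4.1 N, the plunger's weight alone, so nothing jammed. The crossbar reached about z = 0.264 with the barrel still upright.
- **Plunger:** in the last pictures it stands upright and free, well inside the tray walls. Its base and bar top lie within about 3 crop pixels of where an upright plunger should appear. I did not measure its tilt or height directly after release.
- **Barrel and syringe:** both look unmoved. The detector boxes shifted a few pixels from the first picture (barrel about 3.5, syringe about 2), which is within its usual scatter.
- **Gripper:** it is open about 10 cm above the crossbar with no contact force.

Two things went less than cleanly. The arm overshot by about 2 cm sideways on the first approach, at a safe height, and I corrected it before descending. On setting down there was one brief 28 N press, and the tool slid about 3 mm in x; I eased that to about 8 N before opening the jaws.

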